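# Change the cutter tube at the milling stand

## Robot

A 6-joint arm with a two-finger parallel gripper is mounted at the origin on the work surface. World frame = base frame: x ahead of the robot, y to its left, z up, the work surface at z = 0. Lengths are in m, angles in rad, forces in N, time in s.
With the tool pointing down it reaches from about 0.3 to 0.775 m from the base axis. Payload 14.6 kg.
Tool frame: the origin (TCP) lies between the finger pads; the fingertips stand 11 mm ahead of it and the grasp point (between the pads) lies 8 mm behind it; z points along the fingers, y is the line along which they close (so a half turn about z gives the same grasp; the last joint's range is limited). The gripper opens to 94 mm and grips with 3 to 60 N. Pads are 16 mm wide; open, the fingers measure 119 mm over their backs; the gripper's body (75 mm by 177 mm) begins 78 mm behind the grasp point.
Start: joints at [-1.405, 0.3, 1.521, -0, 1.321, -0.067], TCP at [0.127, -0.535, 0.216] pointing down, gripper open.
Joint ranges: [-3.03, 3.03], [-0.79, 2.21], [0.23, 2.52], [-1.04, 4.18], [0, 3.07], [-2.55, 2.55]. Speed limits (rad/s): [2.22, 2.22, 2.57, 3.14, 3.14, 3.14].

## Interface

Orientations are given as a rotation vector (axis times angle).
In Python, from station import manip, cams gives the robot as it stands.
- The arm moves only by the tool play_rows, never from a script. Its argument "rows" is a list of rows, each an object with "xyz": the shift along the tool's x, y, z in mm, a list of three; "roll": the turn about the tool's z in rad; "claw": the opening in per cent of the stroke, from 0 (shut) to 100 (fully open). A call has 1 to 12 rows; each row shifts and turns the commanded pose from where the row before left it, along the tool's axes as they then stand; what a row does not reach is not made up. A row lasts 1/8 s, in which the tool goes at most 62.5 mm and 10.7 degrees, less where a joint would pass 70% of its speed; a pose out of reach is approached as far as the arm can. A call is refused whole if a number of a shift passes 62.5 or a number of a turn 0.188, either way. A call with a gripper value outside its range is refused whole. The fingers move at their own pace and stop on an object; "newtons" is the grip in N (left out, the last holds). Time passes only in rows, so rows that do not move let the fingers close. It gives the time, the measured TCP pose, the force, the opening and the grip force at its end, in the units of the state.
- manip.get_obs(): the state, without advancing time (a new reading comes with each control period).
- cams.capture(name): name is "scene" or "top"; returns the picture (480x640x3 uint8, red, green, blue); there is no depth.
- cams.camera_model(name): a dict with "camera_matrix" (3x3 intrinsics, pixels), "k1" (the pictures are not rectified: a ray, as slopes to the right and down, at radius r is drawn at 1 + k1 r^2 times it, then the intrinsics apply), "R" (3x3) and "t" (3): a world point X has camera coordinates R X + t. Camera axes: x right, y down, z forward; pixel columns grow to the right and rows downward; lengths in m; the calibration is good to about 2 mm. A picture is of the moment at which its call begins. camera_model takes no time and is no camera call.
- manip.job_done(): hands the job in; it is judged then, once.
The state is a dict: "clock": time; "q": joint angles; "dq": joint speeds; "joint_efforts": joint torques, N m; "position": TCP position; "eef_rot": TCP orientation; "force": force on the tool from outside, world axes, zero at the start; "torque": the same for the moment, N m; "grip_width": finger opening in m; "gripper_force": force on a finger pad.
Only numpy, scipy, OpenCV 4.12 (cv2) and the standard library are available. Lean on these libraries where they do the work, as an engineer would, in place of code of your own. Each camera call takes 0.05 s, during which the arm holds its last target. There are 200 camera calls.

## Task

The next milling job needs the long cutter. First take the short tube out of the single stand and lower it fully down into the empty hole of the four-hole rack; then take the tall tube out of the rack and lower it fully down into the stand. Set the tubes in, do not drop them, leave the other two tubes standing in their holes, and do not disturb the other things on the table.

Things in the scene. Friction and masses are not known exactly. Their poses are not given: they have to be found in the camera images.
- rack: fixed pink printed-plastic block with four round blind holes in one row, three of them filled at the start and one empty (which one varies); 56 mm (x) by 225 mm (y, along the row), 45 mm tall; hole pitch 55 mm; origin at the centre of its underside on the table, z up; nothing else stands within 25 mm of a tube except its neighbours along the row
- rack_hole0 (a point): centre of the mouth of rack hole 0, in the rack's top face (45 mm above the table); the hole is 25 mm in diameter, 37 mm deep (floor 8 mm above the table), mouth chamfered 2 mm; it lies at y = -82.5 mm in the rack's frame
- rack_hole1 (a point): centre of the mouth of rack hole 1, in the rack's top face (45 mm above the table); the hole is 25 mm in diameter, 37 mm deep (floor 8 mm above the table), mouth chamfered 2 mm; it lies at y = -27.5 mm in the rack's frame
- rack_hole2 (a point): centre of the mouth of rack hole 2, in the rack's top face (45 mm above the table); the hole is 25 mm in diameter, 37 mm deep (floor 8 mm above the table), mouth chamfered 2 mm; it lies at y = 27.5 mm in the rack's frame
- rack_hole3 (a point): centre of the mouth of rack hole 3, in the rack's top face (45 mm above the table); the hole is 25 mm in diameter, 37 mm deep (floor 8 mm above the table), mouth chamfered 2 mm; it lies at y = 82.5 mm in the rack's frame
- stand: fixed stand: black flat plate 140 mm (x) by 130 mm (y), 6 mm thick, with a white block 56 by 56 mm in the middle, its top face 51 mm above the table, one round hole in it; origin at the centre of the plate's underside on the table, z up
- stand_hole (a point): centre of the mouth of the stand's hole, in the block's top face (51 mm above the table); the hole is 25 mm in diameter, 37 mm deep (floor 14 mm above the table), mouth chamfered 2 mm
- tube_old: upright closed round cutter tube, 80 mm tall, 22 mm in diameter all the way up (the top 28 mm is a black cap flush with the white body; the foot edge is chamfered 2 to 3 mm), about 40 g; origin at the centre of its underside, z up along its axis. It stands in the stand's hole at the start, 43 mm of it showing
- tube_long: upright closed round cutter tube, 115 mm tall, 22 mm in diameter all the way up (the top 28 mm is a black cap flush with the white body; the foot edge is chamfered 2 to 3 mm), about 40 g; origin at the centre of its underside, z up along its axis. The tall one; it stands in one of the rack's holes at the start, 78 mm of it showing
- tube_a: upright closed round cutter tube, 80 mm tall, 22 mm in diameter all the way up (the top 28 mm is a black cap flush with the white body; the foot edge is chamfered 2 to 3 mm), about 40 g; origin at the centre of its underside, z up along its axis. It stands in a rack hole, 43 mm of it showing, and stays there
- tube_b: upright closed round cutter tube, 80 mm tall, 22 mm in diameter all the way up (the top 28 mm is a black cap flush with the white body; the foot edge is chamfered 2 to 3 mm), about 40 g; origin at the centre of its underside, z up along its axis. It stands in a rack hole, 43 mm of it showing, and stays there
- motor: bystander: loose small stepper motor, 42 by 42 mm, 40 mm tall, its thin shaft pointing up to 62 mm; origin at the centre of its underside
- bearing: bystander: loose flanged bearing, flange 56 by 30 mm, 36 mm tall; origin at the centre of its underside
- board: bystander: loose circuit board 70 by 90 mm with terminals, 18 mm tall; origin at the centre of its underside
There are look-alikes about, which are no part of the job. Leave any blue, green or yellow look-alike of the tube_long alone.

How it is judged:
On the way, in this order (a step that is already met when the one before it is completed fails the run):
1. the short tube from the stand is fully down in the rack's empty hole and let go, the tall tube still in its place (((horizontal distance between tube_old and rack_hole0 below 0.006 m and z of tube_old in the frame of rack below 0.012 m and angle between tube_old's own z axis and vertical below 0.13 rad) or (horizontal distance between tube_old and rack_hole1 below 0.006 m and z of tube_old in the frame of rack below 0.012 m and angle between tube_old's own z axis and vertical below 0.13 rad) or (horizontal distance between tube_old and rack_hole2 below 0.006 m and z of tube_old in the frame of rack below 0.012 m and angle between tube_old's own z axis and vertical below 0.13 rad) or (horizontal distance between tube_old and rack_hole3 below 0.006 m and z of tube_old in the frame of rack below 0.012 m and angle between tube_old's own z axis and vertical below 0.13 rad)) and contact force between tube_old and the fingers below 0.1 N and linear speed of tube_old below 0.02 m/s and distance of tube_long from where it was at the start of the episode below 0.02 m), for 0.2 s.
2. the tall tube is fully down in the stand's hole and let go (horizontal distance between tube_long and stand_hole below 0.006 m and z of tube_long in the frame of stand below 0.018 m and angle between tube_long's own z axis and vertical below 0.13 rad and contact force between tube_long and the fingers below 0.1 N and linear speed of tube_long below 0.02 m/s), for 0.2 s.
At the end, for the whole second after the job is handed in: The tall tube stands in the stand's hole and the former stand tube in the rack: each within 6 mm of its hole's axis, its foot within 4 mm of the hole's floor, upright within 0.13 rad. The rack's other two tubes are within 6 mm of where they started. All are at rest and released (all of step 2 and ((horizontal distance between tube_old and rack_hole0 below 0.006 m and z of tube_old in the frame of rack below 0.012 m and angle between tube_old's own z axis and vertical below 0.13 rad) or (horizontal distance between tube_old and rack_hole1 below 0.006 m and z of tube_old in the frame of rack below 0.012 m and angle between tube_old's own z axis and vertical below 0.13 rad) or (horizontal distance between tube_old and rack_hole2 below 0.006 m and z of tube_old in the frame of rack below 0.012 m and angle between tube_old's own z axis and vertical below 0.13 rad) or (horizontal distance between tube_old and rack_hole3 below 0.006 m and z of tube_old in the frame of rack below 0.012 m and angle between tube_old's own z axis and vertical below 0.13 rad)) and distance of each of tube_a, tube_b from where it was at the start of the episode below 0.006 m and linear speed of each of tube_old, tube_a, tube_b below 0.02 m/s and contact force between each of tube_old, tube_a, tube_b and the fingers below 0.1 N); the robot touches nothing.
It fails at once if a tube is dropped: it falls out of the gripper faster than 0.6 m/s ((linear speed of tube_old above 0.6 m/s and contact force between tube_old and the fingers below 0.1 N) or (linear speed of tube_long above 0.6 m/s and contact force between tube_long and the fingers below 0.1 N)).
It fails at once if one of the two tubes that stay is moved by more than 20 mm (distance of any of tube_a, tube_b from where it was at the start of the episode above 0.02 m).
It fails at once if a bystander (motor, bearing, board) is moved by more than 25 mm (distance of any of motor, bearing, board from where it was at the start of the episode above 0.025 m).
It also fails if it takes over 64 s, if anything falls off the work surface, if the arm or the gripper's body presses on something with over 40 N, if the wrist force passes 120 N, or if a joint passes its speed limit or range.

## Working session

There is one attempt and no reset: what is moved stays moved. The work goes in short steps, Python scripts to look and compute and a tool call to move; the robot and the scene stay as the last step left them, time stands still between calls to the robot, and variables do not carry over. Pictures are saved under pics/ and viewed, at most 10 in all, crops included, and the job is handed in when it is done.

Besides the shell and the picture viewer there is one more tool, called after ">>>" as name([rows], argument=value, ...), one row to a line, values as JSON. play_rows: Moves the arm, as the interface text tells. Its arguments: {"type":"object","properties":{"rows":{"type":"array"},"newtons":{"type":"number"}},"required":["rows"]}

```bash
mkdir -p pics
cat > h.py <<'E'
import numpy as np, cv2
from station import manip, cams
def model(n):
    m=cams.camera_model(n); return np.array(m["camera_matrix"]),m["k1"],np.array(m["R"]),np.array(m["t"])
def proj(n,X):
    K,k,R,t=model(n); c=R@np.array(X,float)+t; s=c[:2]/c[2]; s=s*(1+k*(s@s)); return K[:2,:2]@s+K[:2,2]
def back(n,px,z):
    K,k,R,t=model(n); s=cv2.undistortPoints(np.array([[px]],float),K,np.array([k,0,0,0.]))[0,0]
    d=R.T@np.array([*s,1]); o=-R.T@t; return o+d*(z-o[2])/d[2]
E
python3 - <<'E'
from h import *
for n in("scene","top"):
    cv2.imwrite(f"pics/{n}0.png",cams.capture(n)[:,:,::-1]); K,k,R,t=model(n); print(n,K[0,0],k,-R.T@t)
o=manip.get_obs(); print(o)
E
```

```text
scene 493.1408200047731 -0.022888629243546205 [0.94688921 0.40373879 0.78563542]
top 580.512598891345 -0.1131217145701485 [ 0.50721842 -0.00583806  1.23268579]
{'clock': 0.1, 'q': array([-1.40460053e+00,  3.00425506e-01,  1.52149668e+00, -9.73729613e-06,
        1.32069134e+00, -6.65961277e-02]), 'dq': array([-6.31483956e-04, -1.43917141e-03, -4.91964162e-04,  7.77992827e-05,
        1.50272744e-04,  7.09320208e-04]), 'joint_efforts': array([ 3.09913055e-03, -5.32643330e+01, -3.53282654e+01,  7.09975488e-02,
        2.34877708e-02, -6.93775200e-05]), 'position': array([ 0.12684369, -0.53495403,  0.21594703]), 'eef_rot': array([-3.11932280e+00, -3.64728983e-01,  9.45938480e-05]), 'force': array([-0.41441224,  0.67107134,  0.3384999 ]), 'torque': array([0.0022399 , 0.036453  , 0.02935659]), 'gripper_force': 0.0, 'grip_width': 0.09416217791621108}
```

View pics/scene0.png

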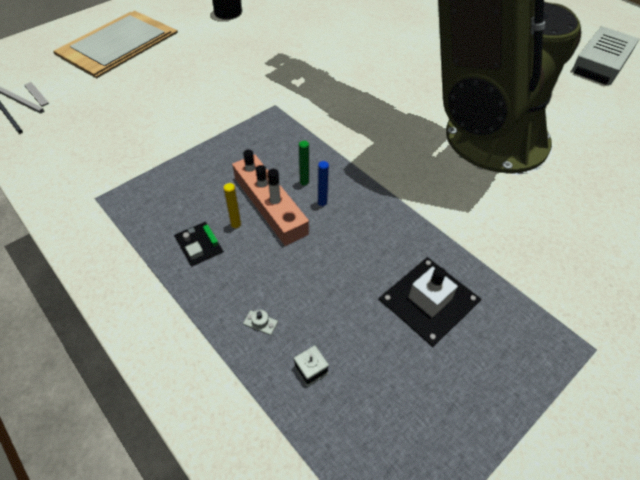

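View pics/top0.png

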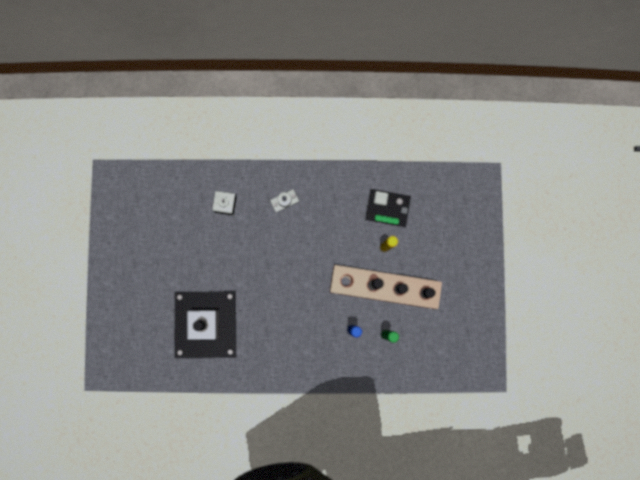

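Scene view: the pink rack shows its empty hole at (289,217), the tall white tube beside it (cap at 273,175), and two short tubes at (261,173) and (249,157). The stand is at (433,290). In the top view, the empty hole is at (346,281), the tubes at (376,283), (401,289) and (428,293), and the stand tube at (201,324).

Tall candidates in the scene view are yellow (231,190), green (304,148), blue (323,168) and the white one with a black cap in the rack (273,175). The white one fits: it is in a rack hole and isn't a coloured look-alike. I'll confirm it in a crop.

Run:
```python
import cv2,numpy as np
t=cv2.imread("pics/top0.png");s=cv2.imread("pics/scene0.png")
def c(i,x,y,w,h,f): return cv2.resize(i[y:y+h,x:x+w],None,fx=f,fy=f,interpolation=cv2.INTER_CUBIC)
cv2.imwrite("pics/c1.png",np.vstack([c(t,320,255,130,60,6),c(t,166,284,80,80,3.5)[:, :].copy() if 0 else cv2.copyMakeBorder(c(t,166,284,80,40*2,3),0,0,0,780-240,0)]))
cv2.imwrite("pics/c2.png",np.hstack([c(s,215,135,120,115,4),c(s,375,250,80,115,4)]))
```

```text
(no output)
```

View pics/c1.png

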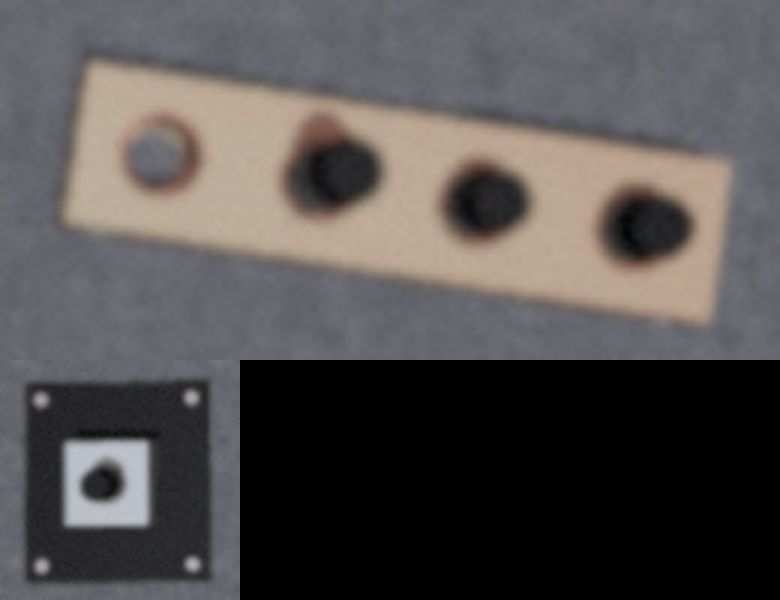

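View pics/c2.png

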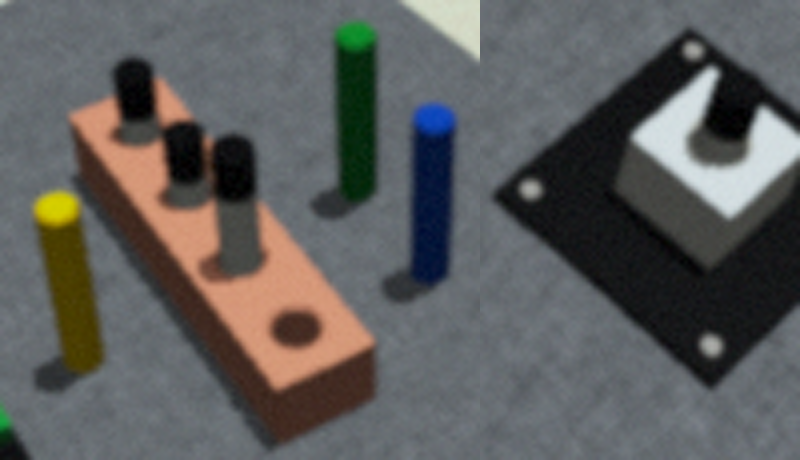

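The crops show the rack with the white, black-capped tall tube next to the empty hole, which is at crop (160,155) in the top view. No coloured tube is in the rack. Next I'll measure both fixtures.

```bash
cat >> h.py <<'E'
def up(p,off,f): return ((np.array(p,float)+.5)/f-.5)+np.array(off)
E
python3 - <<'E'
from h import *
P=lambda n,p,off,f,z: back(n,up(p,off,f),z)[:2]
np.set_printoptions(precision=4,suppress=True)
c=np.array([P("top",p,(320,255),6,.045) for p in[(88,60),(732,160),(712,325),(62,225)]])
print("rack corners",c, "lens",[np.linalg.norm(c[i]-c[i-1]) for i in range(4)])
d=((c[0]+c[3])-(c[1]+c[2]))/2; L=np.linalg.norm(d); u=d/L
print("centre",c.mean(0),"yaw",np.arctan2(-u[0],u[1])); ctr=c.mean(0)
for k in(-82.5,-27.5,27.5,82.5): print(ctr+u*k*1e-3)
print("empty hole top",P("top",(160,154),(320,255),6,.045),"scene",P("scene",(297,328),(215,135),4,.045))
print("tall cap top",P("top",(346,172),(320,255),6,.123),"scene",P("scene",(236,147),(215,135),4,.123))
print("short caps",P("top",(491,202),(320,255),6,.088),P("top",(656,226),(320,255),6,.088), P("scene",(134,68),(215,135),4,.088))
w=np.array([P("top",p,(166,284),3,.051) for p in[(63,78),(150,78),(150,166),(63,166)]]); print("block",w.mean(0),w)
s=np.array([P("top",p,(166,284),3,.006) for p in[(27,22),(208,22),(209,220),(27,220)]]); print("plate",s.mean(0),s)
b=np.array([P("top",p,(166,284),3,.006) for p in[(41,39),(191,38),(192,204),(42,206)]]); print("bolts",b.mean(0),b)
print("old cap top",P("top",(98,125),(166,284),3,.094),"hole?",)
# pink mask
im=cv2.imread("pics/top0.png").astype(int); m=((im[:,:,2]-im[:,:,0])>25).astype(np.uint8); m[:260]=0;m[312:]=0;m[:,:325]=0;m[:,445:]=0
cn=max(cv2.findContours(m,0,1)[0],key=cv2.contourArea)[:,0]
W=np.array([back("top",p,.045)[:2] for p in cn],np.float32); print(cv2.minAreaRect(W*1000))
im2=cv2.imread("pics/top0.png"); sub=im2[284:364,166:246].min(2)
mw=(sub>130).astype(np.uint8); n,_,st,ce=cv2.connectedComponentsWithStats(mw); print(st,ce)
print(cv2.minAreaRect(np.array([back("top",(p[0]+166,p[1]+284),.051)[:2]*1000 for p in max(cv2.findContours(mw,0,1)[0],key=cv2.contourArea)[:,0]],np.float32)))
E
```

```text
rack corners [[ 0.5965 -0.0789]
 [ 0.563  -0.3014]
 [ 0.5063 -0.2936]
 [ 0.5401 -0.0701]] lens [np.float64(0.05713030514981187), np.float64(0.22493731399569586), np.float64(0.05720635878270892), np.float64(0.22603699020940743)]
centre [ 0.5515 -0.186 ] yaw -0.14972311040882358
[ 0.5392 -0.2676]
[ 0.5474 -0.2132]
[ 0.5556 -0.1588]
[ 0.5638 -0.1044]
empty hole top [ 0.5644 -0.1036] scene [ 0.5651 -0.1017]
tall cap top [ 0.5552 -0.1568] scene [ 0.5555 -0.1553]
short caps [ 0.5469 -0.2097] [ 0.5391 -0.2648] [ 0.5388 -0.2655]
block [0.4732 0.1911] [[0.5025 0.2211]
 [0.503  0.162 ]
 [0.4439 0.1611]
 [0.4433 0.2201]]
plate [0.4728 0.1909] [[0.5415 0.2561]
 [0.5424 0.1282]
 [0.4042 0.1257]
 [0.403  0.2534]]
bolts [0.4722 0.1916] [[0.5296 0.2459]
 [0.5311 0.14  ]
 [0.4153 0.1377]
 [0.4129 0.243 ]]
old cap top [0.4724 0.1894] hole?
((551.560302734375, -185.5598907470703), (224.8116912841797, 57.07299041748047), 81.15679168701172)
[[   0    0   80   80 5761]
 [  62   11    4    3   10]
 [  12   12    3    3    8]
 [  22   27   28   28  599]
 [  12   67    4    3    9]
 [  62   66    4    4   13]] [[39.9035 39.3538]
 [63.2    12.    ]
 [13.125  12.875 ]
 [35.4457 40.6811]
 [13.3333 68.1111]
 [63.6154 67.6154]]
((472.8650207519531, 190.43072509765625), (54.52412033081055, 55.299678802490234), 0.5348339676856995)
```

```bash
cat >> h.py <<'E'
from scipy.spatial.transform import Rotation as Ro
SP=(0.4727,0.1905); HP=(0.5641,-0.1035); TP=(0.5556,-0.1578)
def go(x,y,z,psi=1.42):
    o=manip.get_obs(); R=Ro.from_rotvec(o["eef_rot"]).as_matrix(); d=np.array([x,y,z])-o["position"]
    print("t",round(o["clock"],2),"pos",o["position"].round(4),"tool d mm",(R.T@d*1e3).round(1),"roll",round(np.arctan2(R[1,0],R[0,0])-psi,3),"tilt",R[:,2].round(3),"F",o["force"].round(1),"w",round(o["grip_width"],4),o["gripper_force"].round(1))
E
python3 -c "
from h import *
print('yellow',back('top',(392,242),.115)[:2],'blue',back('top',(356,331),.115)[:2],'green',back('top',(393,337),.115)[:2])
go(*SP,.2)"
```

```text
yellow [ 0.63591129 -0.18731556] blue [ 0.46372269 -0.11646821] green [ 0.45221776 -0.18783156]Traceback (most recent call last):
  File "<string>", line 4, in <module>
    go(*SP,.2)
    ~~^^^^^^^^
  File "h.py", line 15, in go
    print("t",round(o["clock"],2),"pos",o["position"].round(4),"tool d mm",(R.T@d*1e3).round(1),"roll",round(np.arctan2(R[1,0],R[0,0])-psi,3),"tilt",R[:,2].round(3),"F",o["force"].round(1),"w",round(o["grip_width"],4),o["gripper_force"].round(1))
                                                                                                                                                                                                                          ^^^^^^^^^^^^^^^^^^^^^^^^
AttributeError: 'float' object has no attribute 'round'
```

>>> play_rows([
  {"xyz": [0,0,0],"roll": -0.17,"claw": 50},
  {"xyz": [0,0,0],"roll": -0.17,"claw": 50},
  {"xyz": [0,0,0],"roll": -0.17,"claw": 50},
  {"xyz": [0,0,0],"roll": -0.17,"claw": 50},
  {"xyz": [0,0,0],"roll": -0.17,"claw": 50},
  {"xyz": [0,0,0],"roll": -0.17,"claw": 50},
  {"xyz": [0,0,0],"roll": -0.167,"claw": 50},
  {"xyz": [0,0,0],"roll": 0,"claw": 50},
], newtons=20)

```text
clock: 1.1
position: [0.1269, -0.535, 0.2162]
eef_rot: [-2.383, -2.046, -0.001]
force: [0.4, 0.9, 0.9]
grip_width: 0.0473
gripper_force: 0.0
```

```bash
python3 -c "
from h import *
go(*SP,.2)"
```

```text
Traceback (most recent call last):
  File "h.py", line 15, in go
    print("t",round(o["clock"],2),"pos",o["position"].round(4),"tool d mm",(R.T@d*1e3).round(1),"roll",round(np.arctan2(R[1,0],R[0,0])-psi,3),"tilt",R[:,2].round(3),"F",o["force"].round(1),"w",round(o["grip_width"],4),o["gripper_force"].round(1))
                                                                                                                                                                                                                          ^^^^^^^^^^^^^^^^^^^^^^^^
AttributeError: 'float' object has no attribute 'round'
```

```bash
sed -i 's/o\["gripper_force"\].round(1)/round(o["gripper_force"],1)/' h.py; python3 -c "
from h import *
go(*SP,.2)"
```

```text
t 1.1 pos [ 0.1269 -0.535   0.2162] tool d mm [769.5 232.   16.6] roll -0.001 tilt [-0.     0.001 -1.   ] F [0.4 0.9 0.9] w 0.0473 0.0
```

>>> play_rows([
  {"xyz": [25,20,0],"roll": 0,"claw": 50},
  {"xyz": [50,30,0],"roll": 0,"claw": 50},
  {"xyz": [60,30,0],"roll": 0,"claw": 50},
  {"xyz": [60,30,0],"roll": 0,"claw": 50},
  {"xyz": [60,20,0],"roll": 0,"claw": 50},
  {"xyz": [60,20,0],"roll": 0,"claw": 50},
  {"xyz": [60,20,0],"roll": 0,"claw": 50},
  {"xyz": [60,15,0],"roll": 0,"claw": 50},
  {"xyz": [60,15,0],"roll": 0,"claw": 50},
  {"xyz": [60,10,0],"roll": 0,"claw": 50},
  {"xyz": [60,10,0],"roll": 0,"claw": 50},
  {"xyz": [60,10,0],"roll": 0,"claw": 50},
])

```text
clock: 2.6
position: [0.4498, 0.0902, 0.2166]
eef_rot: [2.387, 2.042, 0.0]
force: [0.6, -1.2, 0.7]
grip_width: 0.0471
gripper_force: 0.0
```

>>> play_rows([
  {"xyz": [50,0,0],"roll": 0,"claw": 50},
  {"xyz": [25,0,0],"roll": 0,"claw": 50},
  {"xyz": [0,0,0],"roll": 0,"claw": 50},
  {"xyz": [0,0,0],"roll": 0,"claw": 50},
])

```text
clock: 3.1
position: [0.4606, 0.1615, 0.2163]
eef_rot: [-2.385, -2.045, 0.001]
force: [-0.4, 0.1, 0.1]
grip_width: 0.0467
gripper_force: 0.0
```

```bash
python3 -c "
from h import *
go(*SP,.2)"
```

```text
t 3.1 pos [0.4606 0.1615 0.2163] tool d mm [30.5  7.5 16.3] roll -0.002 tilt [-0. -0. -1.] F [-0.4  0.1  0.1] w 0.0467 0.0
```

>>> play_rows([
  {"xyz": [15,4,0],"roll": 0,"claw": 50},
  {"xyz": [15.5,3.5,0],"roll": 0,"claw": 50},
  {"xyz": [0,0,30],"roll": 0,"claw": 50},
  {"xyz": [0,0,40],"roll": 0,"claw": 50},
  {"xyz": [0,0,30],"roll": 0,"claw": 50},
  {"xyz": [0,0,10],"roll": 0,"claw": 50},
  {"xyz": [0,0,0],"roll": 0,"claw": 50},
])

```text
clock: 3.98
position: [0.473, 0.1916, 0.1066]
eef_rot: [-2.383, -2.047, 0.0]
force: [0.1, -0.0, 0.2]
grip_width: 0.047
gripper_force: 0.0
```

Run:
```python
from h import *
go(*SP,.072)
s=cams.capture("scene")[:,:,::-1]
cv2.imwrite("pics/s1.png",cv2.resize(s[190:340,360:510],None,fx=4,fy=4,interpolation=cv2.INTER_CUBIC))
```

```text
t 3.98 pos [0.473  0.1916 0.1066] tool d mm [-1.1 -0.1 34.6] roll -0.0 tilt [-0. -0. -1.] F [ 0.1 -0.   0.2] w 0.047 0.0
```

View pics/s1.png

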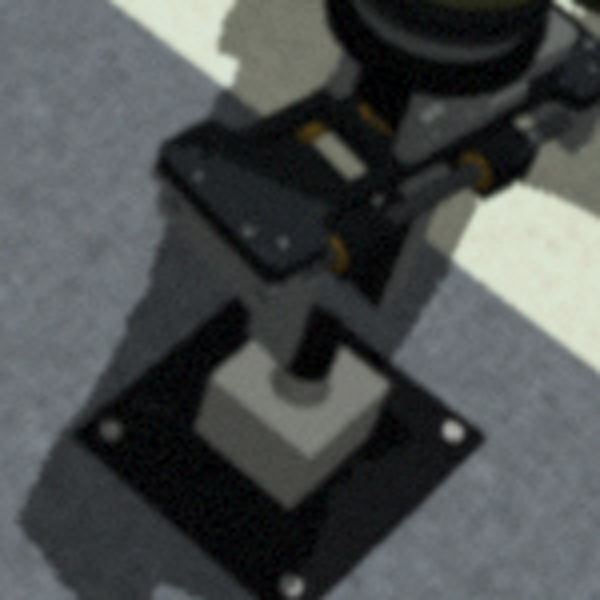

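The picture shows the tube cap (crop 315,345) between the open fingers, with nothing in the way. I'll descend and grip.

>>> play_rows([
  {"xyz": [-1,0,15],"roll": 0,"claw": 50},
  {"xyz": [0,0,19.5],"roll": 0,"claw": 50},
  {"xyz": [0,0,0],"roll": 0,"claw": 50},
  {"xyz": [0,0,0],"roll": 0,"claw": 15},
  {"xyz": [0,0,0],"roll": 0,"claw": 15},
  {"xyz": [0,0,0],"roll": 0,"claw": 15},
  {"xyz": [0,0,0],"roll": 0,"claw": 15},
  {"xyz": [0,0,0],"roll": 0,"claw": 15},
], newtons=20)

```text
clock: 5.03
position: [0.4729, 0.1904, 0.0724]
eef_rot: [2.382, 2.047, 0.001]
force: [-0.3, 0.2, 6.0]
grip_width: 0.0216
gripper_force: 20.0
```

```bash
python3 -c "
from h import *
go(*HP,.16)"
```

```text
t 5.03 pos [0.4729 0.1904 0.0724] tool d mm [-276.8  134.5  -87.6] roll -0.0 tilt [ 0.001  0.    -1.   ] F [-0.3  0.2  6. ] w 0.0216 20.0
```

>>> play_rows([
  {"xyz": [0,0,-8],"roll": 0,"claw": 15},
  {"xyz": [0,0,-20],"roll": 0,"claw": 15},
  {"xyz": [0,0,-30],"roll": 0,"claw": 15},
  {"xyz": [0,0,-30],"roll": 0,"claw": 15},
  {"xyz": [-15,7,0],"roll": 0,"claw": 15},
  {"xyz": [-35,17,0],"roll": 0,"claw": 15},
  {"xyz": [-50,25,0],"roll": 0,"claw": 15},
  {"xyz": [-50,25,0],"roll": 0,"claw": 15},
  {"xyz": [-50,25,0],"roll": 0,"claw": 15},
  {"xyz": [-45,20,0],"roll": 0,"claw": 15},
  {"xyz": [-25,12,0],"roll": 0,"claw": 15},
  {"xyz": [0,0,0],"roll": 0,"claw": 15},
])

```text
clock: 6.52
position: [0.561, -0.0985, 0.1585]
eef_rot: [-2.384, -2.043, 0.002]
force: [-0.1, 0.5, 0.2]
grip_width: 0.0215
gripper_force: 20.0
```

```bash
python3 -c "
from h import *
go(*HP,.11)"
```

```text
t 6.53 pos [ 0.561  -0.0985  0.1585] tool d mm [-4.5  3.9 48.5] roll -0.003 tilt [-0.002  0.    -1.   ] F [-0.1  0.5  0.2] w 0.0215 20.0
```

>>> play_rows([
  {"xyz": [-4.5,4,0],"roll": 0,"claw": 15},
  {"xyz": [0,0,20],"roll": 0,"claw": 15},
  {"xyz": [0,0,20],"roll": 0,"claw": 15},
  {"xyz": [0,0,8],"roll": 0,"claw": 15},
  {"xyz": [0,0,0],"roll": 0,"claw": 15},
  {"xyz": [0,0,0],"roll": 0,"claw": 15},
])

```text
clock: 7.28
position: [0.5651, -0.1013, 0.1128]
eef_rot: [2.382, 2.047, 0.001]
force: [0.3, 0.4, 0.4]
grip_width: 0.0215
gripper_force: 20.0
```

Run:
```python
from h import *
go(*HP,.066)
s=cams.capture("scene")[:,:,::-1]
for X in[(*HP,.045),(0.5637,-0.1038,.053)]: print((proj("scene",X)-[230,120])*5)
cv2.imwrite("pics/s2.png",cv2.resize(s[120:240,230:350],None,fx=5,fy=5,interpolation=cv2.INTER_CUBIC))
```

```text
t 7.28 pos [ 0.5651 -0.1013  0.1128] tool d mm [-2.3 -0.8 46.8] roll 0.0 tilt [ 0.001 -0.    -1.   ] F [0.3 0.4 0.4] w 0.0215 20.0
[293.42543448 479.1727728 ]
[293.04187016 464.96654853]
```

View pics/s2.png

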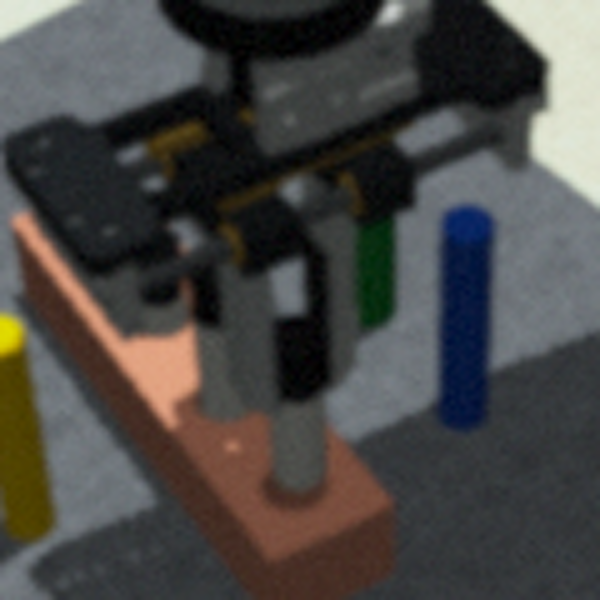

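The tube (white body, crop x 272–327, foot at about y 492) is just above the hole's dark ellipse, centred near (296,486). I'll compare the projected outlines before lowering.

Run:
```python
from h import *
p=lambda *X:(proj("scene",X)-[230,120])*5
print("foot pred",p(.5651,-.1013,.0544),"TCP-based axis x at z=.07",p(.5651,-.1013,.07))
o=p(*HP,.045)
for d in[(.005,0),(0,.005)]: print(p(HP[0]+d[0],HP[1]+d[1],.045)-o)
# foot rim silhouette lowest row & x extents predicted
a=np.linspace(0,6.28,60); q=np.array([p(.5651+.011*np.cos(t),-.1013+.011*np.sin(t),.0574) for t in a]); print(q.min(0),q.max(0))
```

```text
foot pred [294.19714231 468.04801943] TCP-based axis x at z=.07 [292.84428817 441.63878606]
[-9.81792971  6.30295237]
[8.0373855  7.29808744]
[265.77805509 441.8952527 ] [322.11051859 484.47030618]
```

>>> play_rows([
  {"xyz": [-2.8,-0.6,0],"roll": 0,"claw": 15},
  {"xyz": [0,0,0],"roll": 0,"claw": 15},
  {"xyz": [0,0,4],"roll": 0,"claw": 15},
  {"xyz": [0,0,4],"roll": 0,"claw": 15},
  {"xyz": [0,0,4],"roll": 0,"claw": 15},
  {"xyz": [0,0,4],"roll": 0,"claw": 15},
  {"xyz": [0,0,0],"roll": 0,"claw": 15},
])

```text
clock: 8.2
position: [0.5638, -0.1042, 0.0956]
eef_rot: [-2.383, -2.047, 0.0]
force: [0.5, -0.4, -0.7]
grip_width: 0.0214
gripper_force: 20.0
```

```bash
python3 -c "
from h import *
go(*HP,.066)"
```

```text
t 8.2 pos [ 0.5638 -0.1042  0.0956] tool d mm [ 0.7  0.2 29.6] roll -0.0 tilt [-0. -0. -1.] F [ 0.5 -0.4 -0.7] w 0.0214 20.0
```

>>> play_rows([
  {"xyz": [0,0,8],"roll": 0,"claw": 15},
  {"xyz": [0,0,8],"roll": 0,"claw": 15},
  {"xyz": [0,0,6],"roll": 0,"claw": 15},
  {"xyz": [0,0,4],"roll": 0,"claw": 15},
  {"xyz": [0,0,1.5],"roll": 0,"claw": 15},
  {"xyz": [0,0,0],"roll": 0,"claw": 15},
  {"xyz": [0,0,0],"roll": 0,"claw": 15},
])

```text
clock: 9.07
position: [0.5638, -0.1041, 0.0684]
eef_rot: [2.383, 2.047, 0.0]
force: [3.7, -1.2, -2.6]
grip_width: 0.0214
gripper_force: 20.0
```

>>> play_rows([
  {"xyz": [0,0,1],"roll": 0,"claw": 15},
  {"xyz": [0,0,1],"roll": 0,"claw": 15},
  {"xyz": [0,0,0.5],"roll": 0,"claw": 15},
  {"xyz": [0,0,0],"roll": 0,"claw": 15},
  {"xyz": [0,0,0],"roll": 0,"claw": 15},
])

```text
clock: 9.7
position: [0.564, -0.1041, 0.0664]
eef_rot: [2.382, 2.047, 0.001]
force: [2.0, -2.0, 5.2]
grip_width: 0.0217
gripper_force: 20.0
```

>>> play_rows([
  {"xyz": [0,0,0],"roll": 0,"claw": 30},
  {"xyz": [0,0,0],"roll": 0,"claw": 45},
  {"xyz": [0,0,0],"roll": 0,"claw": 50},
  {"xyz": [0,0,0],"roll": 0,"claw": 50},
  {"xyz": [0,0,-10],"roll": 0,"claw": 50},
  {"xyz": [0,0,-30],"roll": 0,"claw": 50},
  {"xyz": [0,0,-40],"roll": 0,"claw": 50},
  {"xyz": [0,0,-20],"roll": 0,"claw": 50},
  {"xyz": [0,0,0],"roll": 0,"claw": 50},
])

```text
clock: 10.82
position: [0.5644, -0.1042, 0.1678]
eef_rot: [2.381, 2.046, 0.003]
force: [-0.4, -0.5, -1.0]
grip_width: 0.0471
gripper_force: 0.0
```

Run:
```python
from h import *
go(*TP,.15)
s=cams.capture("scene")[:,:,::-1]
cv2.imwrite("pics/s3.png",cv2.resize(s[100:250,215:365],None,fx=4,fy=4,interpolation=cv2.INTER_CUBIC))
```

```text
t 10.82 pos [ 0.5644 -0.1042  0.1678] tool d mm [-54.3  -0.7  17.8] roll -0.0 tilt [ 0.003 -0.001 -1.   ] F [-0.4 -0.5 -1. ] w 0.0471 0.0
```

View pics/s3.png

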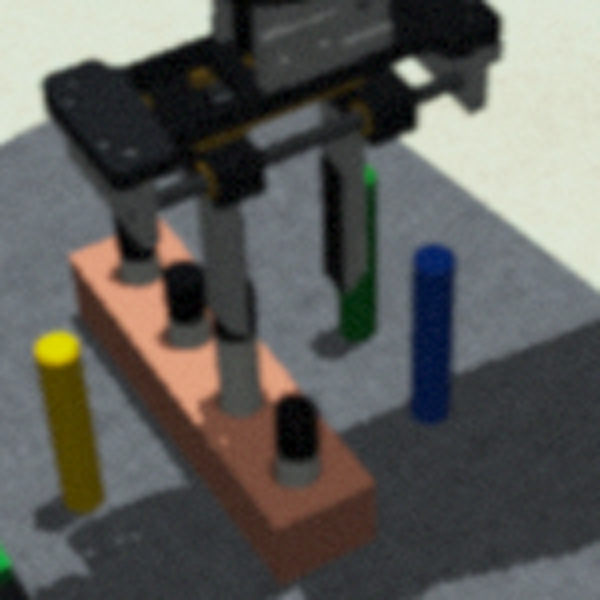

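The short tube is seated in the rack's end hole (crop 297,440), flush with the other short ones, and the tall tube is undisturbed. Next is the tall tube.

>>> play_rows([
  {"xyz": [-20,0,0],"roll": 0,"claw": 50},
  {"xyz": [-25,-0.4,0],"roll": 0,"claw": 50},
  {"xyz": [-9.5,0,0],"roll": 0,"claw": 50},
  {"xyz": [0,0,0],"roll": 0,"claw": 50},
  {"xyz": [0,0,20],"roll": 0,"claw": 50},
  {"xyz": [0,0,25],"roll": 0,"claw": 50},
  {"xyz": [0,0,18],"roll": 0,"claw": 50},
  {"xyz": [0,0,7],"roll": 0,"claw": 50},
  {"xyz": [0,0,0],"roll": 0,"claw": 50},
  {"xyz": [0,0,0],"roll": 0,"claw": 50},
])

```text
clock: 12.12
position: [0.5556, -0.158, 0.0968]
eef_rot: [2.382, 2.047, 0.001]
force: [-0.2, -0.3, 0.8]
grip_width: 0.047
gripper_force: 0.0
```

```bash
python3 -c "
from h import *
go(.5558,-.1585,.097)"
```

```text
t 12.12 pos [ 0.5556 -0.158   0.0968] tool d mm [-0.5  0.3 -0.2] roll -0.0 tilt [ 0.001 -0.    -1.   ] F [-0.2 -0.3  0.8] w 0.047 0.0
```

>>> play_rows([
  {"xyz": [-0.5,0.3,0],"roll": 0,"claw": 15},
  {"xyz": [0,0,0],"roll": 0,"claw": 15},
  {"xyz": [0,0,0],"roll": 0,"claw": 15},
  {"xyz": [0,0,0],"roll": 0,"claw": 15},
  {"xyz": [0,0,0],"roll": 0,"claw": 15},
  {"xyz": [0,0,-8],"roll": 0,"claw": 15},
  {"xyz": [0,0,-15],"roll": 0,"claw": 15},
  {"xyz": [0,0,-25],"roll": 0,"claw": 15},
  {"xyz": [0,0,-30],"roll": 0,"claw": 15},
  {"xyz": [0,0,-22],"roll": 0,"claw": 15},
  {"xyz": [0,0,-10],"roll": 0,"claw": 15},
  {"xyz": [0,0,0],"roll": 0,"claw": 15},
], newtons=20)

```text
clock: 13.62
position: [0.5555, -0.1585, 0.2065]
eef_rot: [2.382, 2.047, 0.001]
force: [0.2, 0.1, -0.7]
grip_width: 0.0217
gripper_force: 20.0
```

```bash
python3 -c "
from h import *
go(*SP,.15)"
```

```text
t 13.62 pos [ 0.5555 -0.1585  0.2065] tool d mm [ 332.6 -134.4   56.3] roll -0.0 tilt [ 0.001 -0.    -1.   ] F [ 0.2  0.1 -0.7] w 0.0217 20.0
```

>>> play_rows([
  {"xyz": [15,-6,0],"roll": 0,"claw": 15},
  {"xyz": [35,-14,0],"roll": 0,"claw": 15},
  {"xyz": [50,-20,0],"roll": 0,"claw": 15},
  {"xyz": [50,-20,0],"roll": 0,"claw": 15},
  {"xyz": [50,-20,0],"roll": 0,"claw": 15},
  {"xyz": [50,-20,0],"roll": 0,"claw": 15},
  {"xyz": [45,-18,0],"roll": 0,"claw": 15},
  {"xyz": [25,-11,0],"roll": 0,"claw": 15},
  {"xyz": [12,-5,0],"roll": 0,"claw": 15},
  {"xyz": [0,0,0],"roll": 0,"claw": 15},
  {"xyz": [0,0,0],"roll": 0,"claw": 15},
])

```text
clock: 15.0
position: [0.473, 0.1892, 0.2058]
eef_rot: [-2.384, -2.047, 0.001]
force: [-0.4, -0.3, -1.3]
grip_width: 0.0217
gripper_force: 20.0
```

```bash
python3 -c "
from h import *
go(*SP,.15)"
```

```text
t 15.0 pos [0.473  0.1892 0.2058] tool d mm [ 1.3 -0.5 55.8] roll -0.001 tilt [-0. -0. -1.] F [-0.4 -0.3 -1.3] w 0.0217 20.0
```

>>> play_rows([
  {"xyz": [1.5,-0.4,0],"roll": 0,"claw": 15},
  {"xyz": [0,0,20],"roll": 0,"claw": 15},
  {"xyz": [0,0,25],"roll": 0,"claw": 15},
  {"xyz": [0,0,15],"roll": 0,"claw": 15},
  {"xyz": [0,0,0],"roll": 0,"claw": 15},
  {"xyz": [0,0,4],"roll": 0,"claw": 15},
  {"xyz": [0,0,4],"roll": 0,"claw": 15},
  {"xyz": [0,0,4],"roll": 0,"claw": 15},
  {"xyz": [0,0,0],"roll": 0,"claw": 15},
])

```text
clock: 16.12
position: [0.4726, 0.1914, 0.1338]
eef_rot: [-2.383, -2.048, 0.001]
force: [0.3, 0.4, -1.2]
grip_width: 0.0217
gripper_force: 20.0
```

```bash
python3 -c "
from h import *
go(*SP,.1028)"
```

```text
t 16.12 pos [0.4726 0.1914 0.1338] tool d mm [-0.9  0.2 31. ] roll -0.0 tilt [-0. -0. -1.] F [ 0.3  0.4 -1.2] w 0.0217 20.0
```

Foot is about 6 mm in with no contact force.

>>> play_rows([
  {"xyz": [-0.5,0,0],"roll": 0,"claw": 15},
  {"xyz": [0,0,8],"roll": 0,"claw": 15},
  {"xyz": [0,0,8],"roll": 0,"claw": 15},
  {"xyz": [0,0,7],"roll": 0,"claw": 15},
  {"xyz": [0,0,5],"roll": 0,"claw": 15},
  {"xyz": [0,0,1],"roll": 0,"claw": 15},
  {"xyz": [0,0,0],"roll": 0,"claw": 15},
  {"xyz": [0,0,0],"roll": 0,"claw": 15},
])

```text
clock: 17.12
position: [0.4728, 0.191, 0.1052]
eef_rot: [2.383, 2.047, 0.001]
force: [-0.1, 1.4, -0.7]
grip_width: 0.0216
gripper_force: 20.0
```

>>> play_rows([
  {"xyz": [0,0,1],"roll": 0,"claw": 15},
  {"xyz": [0,0,1],"roll": 0,"claw": 15},
  {"xyz": [0,0,0.6],"roll": 0,"claw": 15},
  {"xyz": [0,0,0],"roll": 0,"claw": 15},
  {"xyz": [0,0,0],"roll": 0,"claw": 15},
])

```text
clock: 17.75
position: [0.4727, 0.191, 0.1024]
eef_rot: [-2.383, -2.048, 0.0]
force: [-0.1, -0.2, -0.9]
grip_width: 0.0217
gripper_force: 20.0
```

>>> play_rows([
  {"xyz": [0,0,0.5],"roll": 0,"claw": 15},
  {"xyz": [0,0,0.5],"roll": 0,"claw": 15},
  {"xyz": [0,0,0],"roll": 0,"claw": 15},
  {"xyz": [0,0,0],"roll": 0,"claw": 15},
])

```text
clock: 18.25
position: [0.4729, 0.1911, 0.1021]
eef_rot: [2.382, 2.047, 0.002]
force: [-2.1, -0.7, 7.4]
grip_width: 0.0217
gripper_force: 20.0
```

Floor contact at +7 N. I'll release and rise.

>>> play_rows([
  {"xyz": [0,0,0],"roll": 0,"claw": 30},
  {"xyz": [0,0,0],"roll": 0,"claw": 45},
  {"xyz": [0,0,0],"roll": 0,"claw": 50},
  {"xyz": [0,0,0],"roll": 0,"claw": 50},
  {"xyz": [0,0,-10],"roll": 0,"claw": 50},
  {"xyz": [0,0,-30],"roll": 0,"claw": 50},
  {"xyz": [0,0,-50],"roll": 0,"claw": 50},
  {"xyz": [0,0,-50],"roll": 0,"claw": 50},
  {"xyz": [0,0,-20],"roll": 0,"claw": 50},
  {"xyz": [0,0,0],"roll": 0,"claw": 50},
  {"xyz": [0,0,0],"roll": 0,"claw": 50},
])

```text
clock: 19.62
position: [0.4723, 0.1909, 0.2604]
eef_rot: [-2.382, -2.047, 0.002]
force: [0.6, -0.0, -0.2]
grip_width: 0.0471
gripper_force: 0.0
```

Run:
```python
from h import *
go(*SP,.25)
s=cams.capture("scene")[:,:,::-1]
cv2.imwrite("pics/s4.png",cv2.resize(s[120:370,200:510],None,fx=2.5,fy=2.4,interpolation=cv2.INTER_CUBIC))
```

```text
t 19.62 pos [0.4723 0.1909 0.2604] tool d mm [-0.3  0.5 10.4] roll -0.0 tilt [-0.001 -0.    -1.   ] F [ 0.6 -0.  -0.2] w 0.0471 0.0
```

View pics/s4.png

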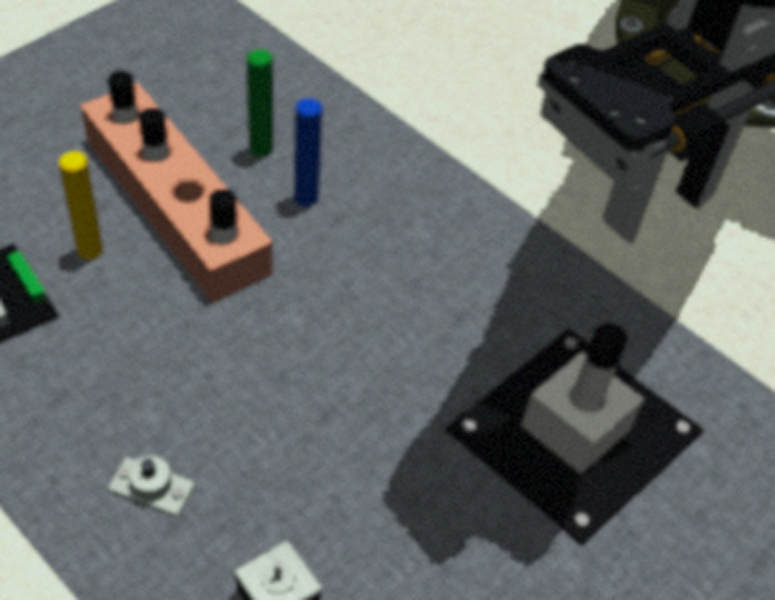

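The tall tube stands upright in the stand (cap at crop 607,345). The short tube is in the rack's end hole (222,215) and everything else is in place.

```bash
python3 -c "
from station import manip
print(manip.job_done())"
```

```text
the job is handed in; nothing more can be done
None
```

The swap is complete and the job is handed in: the short tube is fully down in the rack's empty hole, the tall tube is fully down in the stand, and the final picture shows the other two tubes and everything else in view undisturbed; the hand-in call returned no verdict.

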